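# Find the logger box with the loose cell and hold it out

## Robot

A 6-joint arm with a two-finger parallel gripper is mounted at the origin on a cart in front of the work surface, level with it; the furniture and walls round the work are solid. World frame = base frame: x ahead of the robot, y to its left, z up, the work surface at z = 0. Lengths are in m, angles in rad, forces in N, time in s.
With the tool pointing down it reaches from about 0.275 to 0.85 m from the base axis. Payload 19 kg.
Tool frame: the origin (TCP) lies midway between the tips of the shut fingers; the grasp point (between the pads) lies behind it (bot.grip_depth is the z of the grasp point in the tool frame, in m); z points along the fingers, y is the line along which they close (so a half turn about z gives the same grasp; the last joint's range is limited). The gripper opens to 85 mm and grips with 20 to 120 N. Pads are 22 mm wide; open, the fingers measure 114 mm over their backs; the gripper's body (76 mm by 85 mm) begins 54 mm behind the grasp point. The pads swing forward as they close: fully open they stand 13 mm farther back than shut.
Start: joints at [-1.345, 0.15, 1.437, -0, 1.554, -0.134], TCP at [0.202, -0.538, 0.21] pointing down, gripper open.
Joint ranges: [-2.8, 2.8], [-0.68, 2.1], [0.12, 2.68], [-1.39, 4.53], [0.16, 2.79], [-2.81, 2.81]. Speed limits (rad/s): [1.89, 1.89, 2.22, 3.01, 3.01, 3.01].

## Interface

Orientations are given as a unit quaternion [w, x, y, z].
In Python, from station import bot, vision gives the robot as it stands.
- The arm moves only by the tool apply_moves, never from a script. Its arguments are lists of equal length, an entry for each row: "travel": the shift along the tool's x, y, z as a fraction of full scale, a list of three; "delta_rot": the turn, a rotation vector about the tool's x, y, z as a fraction of full scale, a list of three; "jaw": the opening, from -1 (shut) to 1 (fully open). A call has exactly 5 rows; each row is the pose to reach, as a shift and turn from the pose commanded when the call began, along the tool's axes at that moment, turning the shorter way round; what a row does not reach only later rows make up. Full scale, the value 1, is 0.12 m for a shift and 180 degrees for a turn. A row lasts 1/10 s, in which the tool goes at most 50 mm and 8.59 degrees, less where a joint would pass 70% of its speed; a pose out of reach is approached as far as the arm can. A call with a number of a shift or a turn outside -1 to 1 is refused whole. A call with a gripper value outside its range is refused whole. The fingers move at their own pace and stop on an object; "squeeze" is the grip in N (left out, the last holds). Time passes only in rows, so rows that repeat a pose let the fingers close, or fill a call up. It gives the time, the measured TCP pose, the force, the opening and the grip force at its end, in the units of the state.
- bot.state(): the state, without advancing time (a new reading comes with each control period).
- vision.camera(name): name is "side" or "top"; returns the picture (420x560x3 uint8, red, green, blue); there is no depth.
- vision.camera_info(name): a dict with "intrinsics" (3x3 intrinsics, pixels), "dist_coeffs" ([k1, k2, p1, p2, k3] as OpenCV has them; the pictures are not rectified), "world_to_cam" (4x4, takes a point from world to camera coordinates). Camera axes: x right, y down, z forward; pixel columns grow to the right and rows downward; lengths in m; the calibration is good to about 2 mm. A picture is of the moment at which its call begins. camera_info takes no time and is no camera call.
- bot.finish_job(): hands the job in; it is judged then, once.
The state is a dict: "time": time; "joint_pos": joint angles; "dq": joint speeds; "effort": joint torques, N m; "tool_pos": TCP position; "eef_rot": TCP orientation; "contact_force": force on the tool from outside, world axes, zero at the start; "torque": the same for the moment, N m; "opening": finger opening in m; "gripper_force": force on a finger pad.
Only numpy, scipy, OpenCV 4.12 (cv2) and the standard library are available. Lean on these libraries where they do the work, as an engineer would, in place of code of your own. Each camera call takes 0.05 s, during which the arm holds its last target. There are 200 camera calls.

## Task

One of the three sealed logger boxes in the wooden tray has its battery cell loose inside. Going from left to right, lift each box clear of the tray, shake it by rocking it lengthwise, far end down and then near end down by some 30 degrees, feel whether something inside runs and knocks, and set it back flat in its own recess before taking the next. Then hold the one that rattles out to the technician, level, some 20 cm above the bench and wholly beyond the tray's far edge, and finish while still holding it there, with the two quiet boxes seated in the tray and the glassware, jar and bottles around left undisturbed.

Things in the scene. Friction and masses are not known exactly. Their poses are not given: they have to be found in the camera images.
- tray: beech storage tray, fixed, 190 (x) x 250 (y) x 20 mm high; three recesses side by side, 80 mm apart centre to centre, each 156 x 50 mm and 12 mm deep (3 mm to spare round each box, rims chamfered, floor 8 mm above the bench). Origin: centre of the underside; x to its far edge (away from the robot, up to 0.25 rad aside), y to its left, z up. The boxes lie along its x.
- tray_hole0 (a point): centre of the left recess (the tray's y = +80 mm), at the height of the tray's top face
- tray_hole1 (a point): centre of the middle recess, at the height of the tray's top face
- tray_hole2 (a point): centre of the right recess (the tray's y = -80 mm), at the height of the tray's top face
- box_left: left (largest y) of three like opaque boxes: blue body, grey lid with screws, white label, red and black sockets near the far end (3 mm above the lid). 150 long (its x) x 44 wide (its y) x 38 mm high, about 0.26 kg. Origin: centre of the underside; x along its length, away from the robot; z up. Starts in its recess, top 26 mm above the tray's top face; grip across the 44 mm.
- box_middle: the middle one, same kind, size and axes as box_left. In one of the three, any of them, the cell inside (80 g, 25 mm thick, 50 mm long) is loose: once an end is tipped down by more than some 12 degrees it slides up to 46 mm from the middle to that end and knocks. In the other two an equal cell sits tight.
- box_right: the right one (smallest y), same kind, size and axes as box_left. The boxes' weights differ by up to 20 per cent at random. Between far end down and near end down the loose cell moves by 92 mm, which shifts the moment on the tool by about 0.07 N m over and above what a quiet box gives (compare the three: a quiet one need not read zero).
- wash_bottle: bystander: white wash bottle with a bent spout, 59 x 103 x 233 mm, standing to the right of the tray; origin at the centre of its underside
- acid_c: bystander: clear reagent bottle with a red stopper, 70 mm across, 142 mm high, beyond the tray on the left; origin at the centre of its underside. Fixed things up to 150 mm high (more bottles, a funnel, a test-tube rack) stand along the far side of the bench, beyond x = 0.66 m
- conical_flask: bystander: small conical flask, 61 mm across, 78 mm high, left of the tray; origin at the centre of its underside
- jar_a: bystander: sample jar with a black screw lid, 60 mm across, 68 mm high, beyond the tray on the right; origin at the centre of its underside
Mind the look-alikes: they are no part of the job. Leave any purple look-alike of the box_left alone.

How it is judged:
On the way, in this order (a step that is already met when the one before it is completed fails the run):
1. the left box is held clear of the tray with its far end tipped down by at least 17 degrees (height (world z) of box_left above 0.05 m and contact force between box_left and tray below 0.2 N and contact force between the fingers and box_left above 0.5 N and angle between box_left's own x axis and vertical above 1.871 rad), for 0.1 s.
2. then, still held clear, the left box has its near end tipped down by at least 17 degrees (height (world z) of box_left above 0.05 m and contact force between box_left and tray below 0.2 N and contact force between the fingers and box_left above 0.5 N and angle between box_left's own x axis and vertical below 1.271 rad), for 0.1 s.
3. the left box is back in its own recess, seated flat and let go (horizontal distance between box_left and tray_hole0 below 0.008 m and z of box_left in the frame of tray between 0.004 and 0.0115 m and angle between box_left's own z axis and vertical below 0.06 rad and contact force between the fingers and box_left below 0.1 N), for 0.2 s.
4. the middle box is held clear of the tray with its far end tipped down by at least 17 degrees (height (world z) of box_middle above 0.05 m and contact force between box_middle and tray below 0.2 N and contact force between the fingers and box_middle above 0.5 N and angle between box_middle's own x axis and vertical above 1.871 rad), for 0.1 s.
5. then, still held clear, the middle box has its near end tipped down by at least 17 degrees (height (world z) of box_middle above 0.05 m and contact force between box_middle and tray below 0.2 N and contact force between the fingers and box_middle above 0.5 N and angle between box_middle's own x axis and vertical below 1.271 rad), for 0.1 s.
6. the middle box is back in its own recess, seated flat and let go (horizontal distance between box_middle and tray_hole1 below 0.008 m and z of box_middle in the frame of tray between 0.004 and 0.0115 m and angle between box_middle's own z axis and vertical below 0.06 rad and contact force between the fingers and box_middle below 0.1 N), for 0.2 s.
7. the right box is held clear of the tray with its far end tipped down by at least 17 degrees (height (world z) of box_right above 0.05 m and contact force between box_right and tray below 0.2 N and contact force between the fingers and box_right above 0.5 N and angle between box_right's own x axis and vertical above 1.871 rad), for 0.1 s.
8. then, still held clear, the right box has its near end tipped down by at least 17 degrees (height (world z) of box_right above 0.05 m and contact force between box_right and tray below 0.2 N and contact force between the fingers and box_right above 0.5 N and angle between box_right's own x axis and vertical below 1.271 rad), for 0.1 s.
At the end, for the whole second after the job is handed in: The box with the loose cell is held still by the fingers, level within 14 degrees, underside 15 to 33 cm above the bench, centre 140 mm or more beyond the tray's centre along the tray's x, touching nothing else; the other two lie let go in their own recesses, within 8 mm of centre, flat (((distance between loose_cell_c0 and box_left below 0.085 m and height (world z) of box_left between 0.15 and 0.33 m and x of box_left in the frame of tray above 0.14 m and angle between box_left's own z axis and vertical below 0.25 rad and contact force between the fingers and box_left above 1 N and linear speed of box_left below 0.03 m/s and contact force between box_left and wash_bottle below 0.2 N and contact force between box_left and acid_c below 0.2 N and contact force between box_left and conical_flask below 0.2 N and contact force between box_left and jar_a below 0.2 N and contact force between box_left and tray below 0.2 N and (horizontal distance between box_middle and tray_hole1 below 0.008 m and z of box_middle in the frame of tray between 0.004 and 0.0115 m and angle between box_middle's own z axis and vertical below 0.06 rad) and (horizontal distance between box_right and tray_hole2 below 0.008 m and z of box_right in the frame of tray between 0.004 and 0.0115 m and angle between box_right's own z axis and vertical below 0.06 rad) and contact force between the fingers and box_middle below 0.2 N and contact force between the fingers and box_right below 0.2 N) or (distance between loose_cell_c0 and box_middle below 0.085 m and height (world z) of box_middle between 0.15 and 0.33 m and x of box_middle in the frame of tray above 0.14 m and angle between box_middle's own z axis and vertical below 0.25 rad and contact force between the fingers and box_middle above 1 N and linear speed of box_middle below 0.03 m/s and contact force between box_middle and wash_bottle below 0.2 N and contact force between box_middle and acid_c below 0.2 N and contact force between box_middle and conical_flask below 0.2 N and contact force between box_middle and jar_a below 0.2 N and contact force between box_middle and tray below 0.2 N and (horizontal distance between box_left and tray_hole0 below 0.008 m and z of box_left in the frame of tray between 0.004 and 0.0115 m and angle between box_left's own z axis and vertical below 0.06 rad) and (horizontal distance between box_right and tray_hole2 below 0.008 m and z of box_right in the frame of tray between 0.004 and 0.0115 m and angle between box_right's own z axis and vertical below 0.06 rad) and contact force between the fingers and box_left below 0.2 N and contact force between the fingers and box_right below 0.2 N) or (distance between loose_cell_c0 and box_right below 0.085 m and height (world z) of box_right between 0.15 and 0.33 m and x of box_right in the frame of tray above 0.14 m and angle between box_right's own z axis and vertical below 0.25 rad and contact force between the fingers and box_right above 1 N and linear speed of box_right below 0.03 m/s and contact force between box_right and wash_bottle below 0.2 N and contact force between box_right and acid_c below 0.2 N and contact force between box_right and conical_flask below 0.2 N and contact force between box_right and jar_a below 0.2 N and contact force between box_right and tray below 0.2 N and (horizontal distance between box_left and tray_hole0 below 0.008 m and z of box_left in the frame of tray between 0.004 and 0.0115 m and angle between box_left's own z axis and vertical below 0.06 rad) and (horizontal distance between box_middle and tray_hole1 below 0.008 m and z of box_middle in the frame of tray between 0.004 and 0.0115 m and angle between box_middle's own z axis and vertical below 0.06 rad) and contact force between the fingers and box_left below 0.2 N and contact force between the fingers and box_middle below 0.2 N))); the arm keeps its last pose, push and grip.
It fails at once if the wash bottle is shifted by more than 25 mm or tipped (distance of wash_bottle from where it was at the start of the episode above 0.025 m or angle between wash_bottle's own z axis and vertical above 0.35 rad).
It fails at once if the acid c is shifted by more than 25 mm or tipped (distance of acid_c from where it was at the start of the episode above 0.025 m or angle between acid_c's own z axis and vertical above 0.35 rad).
It fails at once if the conical flask is shifted by more than 25 mm or tipped (distance of conical_flask from where it was at the start of the episode above 0.025 m or angle between conical_flask's own z axis and vertical above 0.35 rad).
It fails at once if the jar a is shifted by more than 25 mm or tipped (distance of jar_a from where it was at the start of the episode above 0.025 m or angle between jar_a's own z axis and vertical above 0.35 rad).
It also fails if it takes over 72 s, if anything falls off the work surface, if the arm or the gripper's body presses on something with over 40 N, if the wrist force passes 120 N, or if a joint passes its speed limit or range.

## Working session

There is one attempt and no reset: what is moved stays moved. The work goes in short steps, Python scripts to look and compute and a tool call to move; the robot and the scene stay as the last step left them, time stands still between calls to the robot, and variables do not carry over. Pictures are saved under pics/ and viewed, at most 10 in all, crops included, and the job is handed in when it is done.

Besides the shell and the picture viewer there is one more tool, called after "Call:" as name(argument=value, ...) on one line, values as JSON. apply_moves: Moves the arm, as the interface text tells. Its arguments: {"type":"object","properties":{"travel":{"type":"array","items":{"type":"array","items":{"type":"number"}}},"delta_rot":{"type":"array","items":{"type":"array","items":{"type":"number"}}},"jaw":{"type":"array","items":{"type":"number"}},"squeeze":{"type":"number"}},"required":["travel","delta_rot","jaw"]}

```bash
ls; mkdir -p pics
python3 - <<'E'
from station import bot, vision
import cv2, numpy as np
s=bot.state(); print({k:np.round(v,3).tolist() for k,v in s.items()}, bot.grip_depth)
for n in("side","top"):
    im=vision.camera(n); cv2.imwrite(f"pics/{n}0.png",im[:,:,::-1])
    c=vision.camera_info(n); print(n,{k:np.round(v,4).tolist() for k,v in c.items()})
E
```

```text
pics
{'time': 0.0, 'joint_pos': [-1.345, 0.151, 1.438, -0.0, 1.554, -0.134], 'dq': [0.0, 0.0, -0.001, -0.002, 0.001, 0.0], 'effort': [-0.004, -71.306, -57.087, -0.0, 0.009, -0.0], 'tool_pos': [0.202, -0.538, 0.209], 'eef_rot': [-0.001, 0.984, 0.179, -0.0], 'contact_force': [-0.055, 0.285, 0.814], 'torque': [-0.019, 0.003, 0.018], 'gripper_force': 0.0, 'opening': 0.085} -0.0187
side {'intrinsics': [[399.2726, 0.0, 270.8603], [0.0, 399.2726, 210.9892], [0.0, 0.0, 1.0]], 'dist_coeffs': [0.0177, 0.0, 0.0, 0.0, 0.0], 'world_to_cam': [[-0.8001, -0.5997, 0.0117, 0.5056], [-0.387, 0.5012, -0.7739, 0.2012], [0.4583, -0.6238, -0.6331, 1.2841], [0.0, 0.0, 0.0, 1.0]]}
top {'intrinsics': [[465.3569, 0.0, 275.076], [0.0, 465.3569, 206.2679], [0.0, 0.0, 1.0]], 'dist_coeffs': [-0.1267, 0.0, 0.0, 0.0, 0.0], 'world_to_cam': [[0.0107, -0.9998, -0.0193, 0.1002], [-0.9968, -0.0091, -0.0794, 0.5673], [0.0792, 0.0201, -0.9967, 1.4578], [0.0, 0.0, 0.0, 1.0]]}
```

View pics/top0.png

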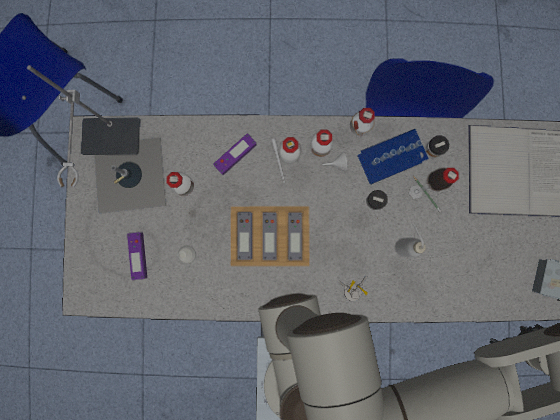

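View pics/side0.png

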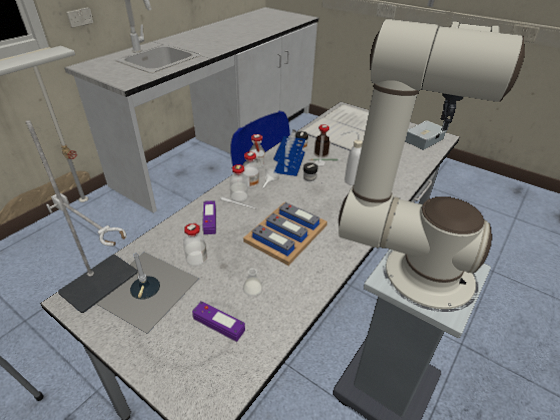

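The top view shows the tray centred at about (270,236), with the three blue/grey boxes at (245,236), (270,236) and (295,236). The purple look-alikes are at (235,154) and (137,256) and are not the targets. The flask is at (187,255), the acid bottle at (178,182), the jar at (376,199) and the wash bottle at (410,247). I'll confirm with one enlarged crop.

Run:
```python
import cv2, numpy as np
t=cv2.imread('pics/top0.png')[195:275,215:325]; s=cv2.imread('pics/side0.png')[190:270,235:340]
t=cv2.resize(t,None,fx=5,fy=5,interpolation=cv2.INTER_CUBIC)[:, :]; s=cv2.resize(s,None,fx=5,fy=5,interpolation=cv2.INTER_CUBIC)
h=np.hstack([t,s]); print(h.shape); cv2.imwrite('pics/crop.png',cv2.resize(h,None,fx=.74,fy=.74))
```

```text
(400, 1075, 3)
```

View pics/crop.png

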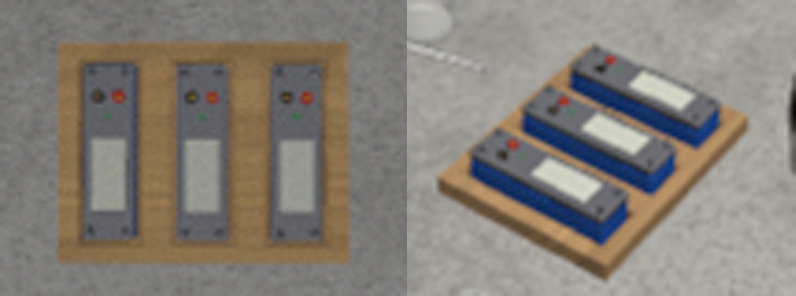

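```bash
cat > h.py <<'E'
import cv2, numpy as np
from station import bot, vision
def rays(n,px):
    c=vision.camera_info(n);K=np.array(c['intrinsics']);W=np.array(c['world_to_cam'])
    u=cv2.undistortPoints(np.float64(px).reshape(-1,1,2),K,np.array(c['dist_coeffs'])).reshape(-1,2)
    R=W[:3,:3]; return -R.T@W[:3,3], np.c_[u,np.ones(len(u))]@R
def onz(n,px,z):
    o,d=rays(n,px); return o+d*((z-o[2])/d[:,2])[:,None]
def tri(a,b):
    (o,d),(p,e)=rays('top',a),rays('side',b); out=[]
    for x,y in zip(d,e):
        k=np.linalg.lstsq(np.c_[x,-y],p-o,rcond=None)[0]; q,r=o+x*k[0],p+y*k[1]; out.append(np.r_[(q+r)/2,np.linalg.norm(q-r)])
    return np.array(out)
def blobs(m,amin):
    n,l,st,c=cv2.connectedComponentsWithStats(m.astype(np.uint8)); return [(c[i],st[i],l==i) for i in range(1,n) if st[i,4]>=amin]
E
python3 - <<'E'
from h import *
np.set_printoptions(precision=4,suppress=True)
Q={};L={}
for n,roi,ctr in(("top",(215,195,325,275),None),("side",(235,190,340,270),None)):
    im=cv2.imread(f'pics/{n}0.png'); f=4
    x0,y0,x1,y1=roi
    big=cv2.resize(im[y0:y1,x0:x1],None,fx=f,fy=f,interpolation=cv2.INTER_CUBIC)
    h=cv2.cvtColor(big,cv2.COLOR_BGR2HSV).astype(int); H,S,V=h[...,0],h[...,1],h[...,2]
    tp=lambda p:(np.array(p,float)+.5)/f-.5+[x0,y0]
    wood=(H>8)&(H<28)&(S>70)
    w=max(blobs(wood,500),key=lambda b:b[1][4])[2]
    hull=cv2.convexHull(cv2.findContours(w.astype(np.uint8),0,1)[0][0] if 0 else np.argwhere(w)[:,::-1].astype(np.int32))
    q=cv2.approxPolyN(hull,4 if n=='top' else 6).reshape(-1,2); Q[n]=tp(q); print(n,'quad',Q[n].tolist())
    inside=cv2.fillConvexPoly(np.zeros(w.shape,np.uint8),hull,1)>0
    lab=inside&(S<40)&(V>130)
    b=blobs(lab,100); L[n]=sorted([tp(x[0]) for x in b],key=lambda p:p[0]); print(n,'labels',L[n],[x[1][4] for x in b])
    if n=='top':
        print('tray z.02',onz('top',Q[n],.02)); 
        box=inside&~wood
        for c,st,m in blobs(box,1500):
            cnt=max(cv2.findContours(m.astype(np.uint8),0,1)[0],key=cv2.contourArea).reshape(-1,2)
            P=onz('top',tp(cnt),.046)[:,:2]; r=cv2.minAreaRect((P*1000).astype(np.float32)); print('box',r)
t=tri(L['top'],sorted(L['side'],key=lambda p:p[0])) if len(L['top'])==len(L['side']) else 0
print('labels xyz',t)
E
```

```text
top quad [[230.375, 265.375], [230.375, 205.625], [308.375, 206.125], [308.875, 265.625]]
top labels [array([243.8033, 241.7631]), array([269.1031, 242.0223]), array([294.7804, 242.1235])] [np.int32(2672), np.int32(2696), np.int32(2718)]
tray z.02 [[ 0.377   0.2458  0.02  ]
 [ 0.5673  0.249   0.02  ]
 [ 0.568  -0.0003  0.02  ]
 [ 0.3792 -0.0031  0.02  ]]
box ((472.55377197265625, 200.83975219726562), (150.08413696289062, 47.96459197998047), 0.8255529999732971)
box ((471.8424072265625, 122.62079620361328), (149.78176879882812, 44.65583419799805), 0.6031450629234314)
box ((472.243896484375, 43.326454162597656), (150.4794158935547, 45.129512786865234), 0.4250931441783905)
side quad [[288.125, 265.125], [243.375, 241.625], [242.875, 237.125], [264.875, 218.125], [320.875, 218.125], [328.875, 222.125]]
side labels [array([277.8523, 238.0454]), array([291.0289, 225.6127])] [np.int32(1926), np.int32(2095)]
labels xyz 0
```

Run:
```python
from h import *
np.set_printoptions(precision=4,suppress=True)
L={}
for n,roi in(("top",(215,195,325,275)),("side",(235,190,345,270))):
    im=cv2.imread(f'pics/{n}0.png'); f=4; x0,y0,x1,y1=roi
    big=cv2.resize(im[y0:y1,x0:x1],None,fx=f,fy=f,interpolation=cv2.INTER_CUBIC)
    h=cv2.cvtColor(big,cv2.COLOR_BGR2HSV).astype(int); S,V=h[...,1],h[...,2]
    b=[x for x in blobs((S<40)&(V>(130 if n=='top' else 165)),1000) if x[1][4]<6000]
    L[n]=sorted([(x[0]+.5)/f-.5+[x0,y0] for x in b],key=lambda p:p[0]); print(n,np.array(L[n]),[x[1][4] for x in b])
    if n=='side':
        q=[[328.875,222.125],[288.125,265.125],[243.4,237.1]]
if len(L['top'])==len(L['side']): print(tri(L['top'],L['side']))
# obstacle tops/bases, and tray bottom corner/top corner check
print('tray', tri([[308.4,206.1]],[[0,0]])[:0], onz('side',[[242.9,237.1]],.02), onz('side',[[288.1,265.1],[243.4,241.6]],0))
for n,p,z in(('wash',[410,247],.2),('acid',[175,180],.14),('flask',[187,255],.078),('jar',[376,199],.068),('yellow',[353,288],.05),('bot1',[290,146],.14),('bot2',[323,138],.14),('funnel',[338,160],.05),('rod',[281,178],.01)): print(n,onz('top',[p],z))
```

```text
top [[243.8033 241.7631]
 [269.1031 242.0223]
 [294.7804 242.1235]] [np.int32(2672), np.int32(2696), np.int32(2718)]
side [[239.8766 194.6787]
 [277.8241 238.1253]
 [284.3254 201.3597]
 [290.9546 225.7008]
 [303.463  213.9914]
 [329.5463 196.6759]] [np.int32(1708), np.int32(2908), np.int32(1730), np.int32(1332), np.int32(1480), np.int32(1641)]
tray [] [[0.5674 0.2473 0.02  ]] [[0.3787 0.2439 0.    ]
 [0.5656 0.2477 0.    ]]
wash [[ 0.4413 -0.2769  0.2   ]]
acid [[0.6327 0.4022 0.14  ]]
flask [[0.4094 0.3735 0.078 ]]
jar [[ 0.5882 -0.2075  0.068 ]]
yellow [[ 0.3125 -0.1388  0.05  ]]
bot1 [[0.7368 0.0611 0.14  ]]
bot2 [[ 0.7619 -0.0369  0.14  ]]
funnel [[ 0.7124 -0.0917  0.05  ]]
rod [[0.6591 0.0879 0.01  ]]
```

Run:
```python
from h import *
np.set_printoptions(precision=4,suppress=True)
T=[[243.8033,241.7631],[269.1031,242.0223],[294.7804,242.1235]];S=[[277.8241,238.1253],[290.9546,225.7008],[303.463,213.9914]]
print(tri(T,S)); print(tri([[230.4,205.6]],[[242.9,237.1]]))
s=bot.state();print(s['tool_pos'],s['eef_rot'])
```

```text
[[0.4523 0.2017 0.0471 0.0001]
 [0.4528 0.123  0.0471 0.0008]
 [0.4534 0.043  0.0471 0.0009]]
[[0.5669 0.2485 0.0213 0.0009]]
[ 0.2024 -0.538   0.2095] [-0.0005  0.9839  0.1789 -0.    ]
```

The two views agree: lids at z ≈ 0.047, tray top at 0.021, tray centre (0.473, 0.123), yaw ≈ 0.009. I'll go up first, then across above the wash bottle.

Call:
apply_moves(travel=[[0,0,-0.25],[0,0,-0.5],[0,0,-0.75],[0,0,-1],[0,0,-1]], delta_rot=[[0,0,0.03],[0,0,0.06],[0,0,0.09],[0,0,0.112],[0,0,0.112]], jaw=[0.41,0.41,0.41,0.41,0.41], squeeze=60)

```text
time: 0.6
tool_pos: [0.2026, -0.5388, 0.3338]
eef_rot: [0.002, 1.0, 0.003, 0.001]
contact_force: [0.6, -0.1, 1.1]
opening: 0.0604
gripper_force: 0.0
```

Call:
apply_moves(travel=[[0.06,-0.2,0],[0.13,-0.4,0],[0.19,-0.6,0],[0.26,-0.8,0],[0.32,-1,0]], delta_rot=[[0,0,0],[0,0,0],[0,0,0],[0,0,0],[0,0,0]], jaw=[0.41,0.41,0.41,0.41,0.41])

```text
time: 1.1
tool_pos: [0.24, -0.4167, 0.3291]
eef_rot: [-0.001, 1.0, 0.004, -0.0]
contact_force: [0.3, -0.4, 0.5]
opening: 0.0605
gripper_force: 0.0
```

Call:
apply_moves(travel=[[0.06,-0.2,0],[0.13,-0.4,0],[0.19,-0.6,0],[0.26,-0.8,0],[0.32,-1,0]], delta_rot=[[0,0,0],[0,0,0],[0,0,0],[0,0,0],[0,0,0]], jaw=[0.41,0.41,0.41,0.41,0.41])

```text
time: 1.6
tool_pos: [0.2774, -0.2964, 0.3292]
eef_rot: [-0.0, 1.0, 0.004, -0.0]
contact_force: [0.9, -0.0, 0.3]
opening: 0.0601
gripper_force: 0.0
```

Call:
apply_moves(travel=[[0.06,-0.2,0],[0.13,-0.4,0],[0.19,-0.6,0],[0.26,-0.8,0],[0.32,-1,0]], delta_rot=[[0,0,0],[0,0,0],[0,0,0],[0,0,0],[0,0,0]], jaw=[0.41,0.41,0.41,0.41,0.41])

```text
time: 2.1
tool_pos: [0.3148, -0.1762, 0.3293]
eef_rot: [-0.0, 1.0, 0.004, -0.0]
contact_force: [0.6, 0.1, 0.1]
opening: 0.0601
gripper_force: 0.0
```

Call:
apply_moves(travel=[[0.06,-0.2,0],[0.13,-0.4,0],[0.19,-0.6,0],[0.26,-0.8,0],[0.32,-1,0]], delta_rot=[[0,0,0],[0,0,0],[0,0,0],[0,0,0],[0,0,0]], jaw=[0.41,0.41,0.41,0.41,0.41])

```text
time: 2.6
tool_pos: [0.3523, -0.0559, 0.3293]
eef_rot: [-0.0, 1.0, 0.004, -0.0]
contact_force: [-0.2, -0.3, 0.6]
opening: 0.0602
gripper_force: 0.0
```

Call:
apply_moves(travel=[[0.06,-0.2,0],[0.13,-0.4,0],[0.19,-0.6,0],[0.26,-0.8,0],[0.32,-1,0]], delta_rot=[[0,0,0],[0,0,0],[0,0,0],[0,0,0],[0,0,0]], jaw=[0.41,0.41,0.41,0.41,0.41])

```text
time: 3.1
tool_pos: [0.3897, 0.0644, 0.3293]
eef_rot: [-0.0, 1.0, 0.004, -0.0]
contact_force: [0.4, -0.6, -0.4]
opening: 0.0604
gripper_force: 0.0
```

Call:
apply_moves(travel=[[0.14,-0.2,0.2],[0.28,-0.4,0.4],[0.42,-0.6,0.6],[0.55,-0.8,0.8],[0.66,-1,1]], delta_rot=[[0,0,0],[0,0,0],[0,0,0],[0,0,0],[0,0,0]], jaw=[0.41,0.41,0.41,0.41,0.41])

```text
time: 3.6
tool_pos: [0.4681, 0.185, 0.2081]
eef_rot: [0.0, 1.0, 0.004, -0.0]
contact_force: [1.2, -0.1, 0.8]
opening: 0.0599
gripper_force: 0.0
```

```bash
cat > st.py <<'E'
from h import *
from scipy.spatial.transform import Rotation as R
def st(goal=None,yaw=.009):
    s=bot.state(); q=np.array(s['eef_rot']); r=R.from_quat(q[[1,2,3,0]]); M=r.as_matrix()
    print('t',round(s['time'],2),'p',np.round(s['tool_pos'],4),'toolx',np.round(M[:,0],4),'toolz',np.round(M[:,2],4),'F',np.round(s['contact_force'],2),'T',np.round(s['torque'],3),'Ttool',np.round(M.T@s['torque'],3),'op',round(s['opening'],4))
    if goal is not None:
        print('travel',np.round(M.T@(np.array(goal)-s['tool_pos'])/.12,3))
        c,n=np.cos(yaw),np.sin(yaw); G=np.array([[c,n,0],[n,-c,0],[0,0,-1]]); print('rot',np.round(R.from_matrix(M.T@G).as_rotvec()/np.pi,4))
    return s,M
E
python3 -c "
from st import *
st([.4722,.2022,.07])"
```

```text
t 3.6 p [0.4681 0.185  0.2081] toolx [ 1.      0.0089 -0.001 ] toolz [-1.e-03 -2.e-04 -1.e+00] F [ 1.21 -0.1   0.84] T [ 0.022  0.005 -0.003] Ttool [ 0.022 -0.005  0.003] op 0.0599
travel [ 0.037 -0.143  1.151]
rot [ 0.      0.0003 -0.    ]
```

Call:
apply_moves(travel=[[0.035,-0.143,0.25],[0.035,-0.143,0.5],[0.035,-0.143,0.75],[0.035,-0.143,1],[0.035,-0.143,1]], delta_rot=[[0,0,0],[0,0,0],[0,0,0],[0,0,0],[0,0,0]], jaw=[0.41,0.41,0.41,0.41,0.41])

```text
time: 4.1
tool_pos: [0.4695, 0.2006, 0.086]
eef_rot: [0.001, 1.0, 0.004, -0.003]
contact_force: [0.2, -0.1, 1.0]
opening: 0.0603
gripper_force: 0.0
```

```bash
python3 -c "
from st import *
st([.4722,.2022,.021])
a=vision.camera('side');cv2.imwrite('pics/s1.png',cv2.resize(a[150:290,200:360,::-1],None,fx=4,fy=4))
st([.4722,.2022,.021])"
```

```text
t 4.1 p [0.4695 0.2006 0.086 ] toolx [ 0.9999  0.0086 -0.0067] toolz [-0.0067 -0.0016 -1.    ] F [ 0.15 -0.13  1.02] T [ 0.062  0.007 -0.013] Ttool [ 0.062 -0.007  0.013] op 0.0603
travel [ 0.026 -0.014  0.541]
rot [ 0.0005  0.0021 -0.0001]
t 4.15 p [0.4708 0.2009 0.0886] toolx [ 1.      0.0084 -0.0036] toolz [-3.6e-03 -8.0e-04 -1.0e+00] F [-0.18 -0.39  1.3 ] T [-0.017 -0.035  0.018] Ttool [-0.017  0.035 -0.018] op 0.0606
travel [ 0.014 -0.011  0.563]
rot [ 0.0002  0.0012 -0.0002]
```

View pics/s1.png

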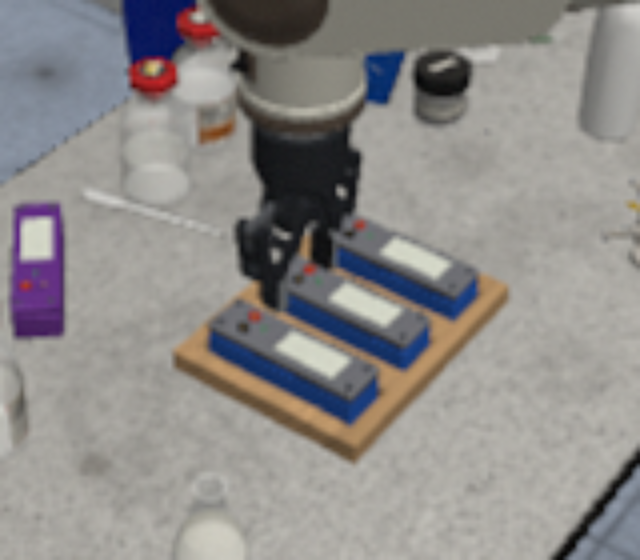

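The picture shows the gripper between the left and middle boxes' far ends, fingertips at about px (267,225) and (280,214). I'll project the TCP to check that this is only parallax.

```bash
python3 -c "
from st import *
for n in('side','top'):
    c=vision.camera_info(n);W=np.array(c['world_to_cam'])
    print(n,cv2.projectPoints(np.array([[.47,.24,.09],[.47,.16,.09],[.47,.2,.09]]),cv2.Rodrigues(W[:3,:3])[0],W[:3,3],np.array(c['intrinsics']),np.array(c['dist_coeffs']))[0].reshape(-1,2))
"
```

```text
side [[266.74323381 232.58345928]
 [281.16312626 219.85661734]
 [274.08977768 226.09929468]]
top [[230.11120864 235.74245406]
 [256.42033141 236.04614517]
 [243.24860437 235.89716274]]
```

Call:
apply_moves(travel=[[0.01,-0.01,0.15],[0.012,-0.01,0.3],[0.012,-0.01,0.42],[0.012,-0.01,0.5],[0.012,-0.01,0.555]], delta_rot=[[0,0,0],[0,0,0],[0,0,0],[0,0,0],[0,0,0]], jaw=[0.41,0.41,0.41,0.41,0.41])

```text
time: 4.65
tool_pos: [0.4739, 0.2025, 0.024]
eef_rot: [-0.0, 1.0, 0.004, 0.0]
contact_force: [0.3, 0.8, -0.3]
opening: 0.0598
gripper_force: 0.0
```

Call:
apply_moves(travel=[[0,0,0],[0,0,0],[0,0,0],[0,0,0],[0,0,0]], delta_rot=[[0,0,0],[0,0,0],[0,0,0],[0,0,0],[0,0,0]], jaw=[-0.2,-0.2,-0.2,-0.2,-0.2])

```text
time: 5.15
tool_pos: [0.4736, 0.2025, 0.0239]
eef_rot: [-0.0, 1.0, 0.004, 0.0]
contact_force: [-0.8, -0.3, 4.4]
opening: 0.0345
gripper_force: 1.9
```

```bash
python3 -c "
from st import *
st([.4722,.2022,.021])"
```

```text
t 5.15 p [0.4736 0.2025 0.0239] toolx [1.e+00 8.e-03 7.e-04] toolz [ 7.e-04  3.e-04 -1.e+00] F [-0.79 -0.26  4.36] T [-0.088  0.016  0.006] Ttool [-0.088 -0.016 -0.006] op 0.0345
travel [-0.012  0.002  0.024]
rot [-0.0001 -0.0002 -0.0003]
```

```bash
python3 -c "
from st import *
a=vision.camera('side');b=vision.camera('top')
A=cv2.resize(a[180:290,220:345,::-1],(500,440),interpolation=cv2.INTER_CUBIC);B=cv2.resize(b[195:305,215:290,::-1],(300,440),interpolation=cv2.INTER_CUBIC);cv2.imwrite('pics/s2.png',np.hstack([A,B]))
s,_=st([.4722,.2022,.021]);print(s['gripper_force'])"
```

```text
t 5.25 p [0.4736 0.2025 0.0239] toolx [1.0e+00 7.9e-03 6.0e-04] toolz [ 6.e-04  3.e-04 -1.e+00] F [-0.8  -0.93  5.41] T [-0.075  0.152 -0.04 ] Ttool [-0.073 -0.153  0.04 ] op 0.034
travel [-0.012  0.002  0.024]
rot [-0.0001 -0.0002 -0.0003]
2.9410649058445415
```

View pics/s2.png

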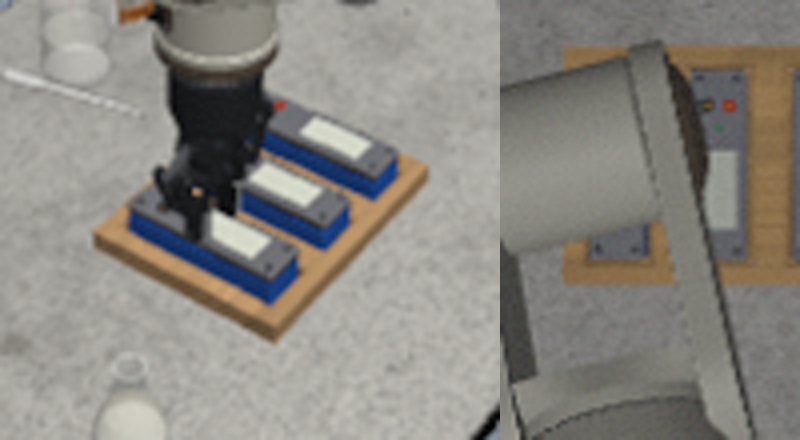

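The left finger's tip is at about px (270,238), at the lid's edge. I'll check where it actually is.

```bash
python3 -c "
from st import *
for z in(.02,.03,.04,.0465,.05): print(z,onz('side',[[270,238.7]],z))
im=cv2.imread('pics/s2.png')[150:320,100:300]; cv2.imwrite('pics/s3.png',cv2.resize(im,None,fx=3.5,fy=3.5,interpolation=cv2.INTER_CUBIC)); s,_=st(); print(s['opening'],s['gripper_force'],s['joint_pos'])"
```

```text
0.02 [[0.48845609 0.19671539 0.02      ]]
0.03 [[0.48214988 0.20527148 0.03      ]]
0.04 [[0.47584367 0.21382757 0.04      ]]
0.0465 [[0.47174463 0.21938903 0.0465    ]]
0.05 [[0.46953746 0.22238366 0.05      ]]
t 5.25 p [0.4736 0.2025 0.0239] toolx [1.0e+00 7.9e-03 6.0e-04] toolz [ 6.e-04  3.e-04 -1.e+00] F [-0.8  -0.93  5.41] T [-0.075  0.152 -0.04 ] Ttool [-0.073 -0.153  0.04 ] op 0.034
0.03403631708393709 2.9410649058445415 [2.54232114e-01 1.66849414e-01 1.81434675e+00 1.00675821e-04
 1.15973641e+00 1.81703989e+00]
```

View pics/s3.png

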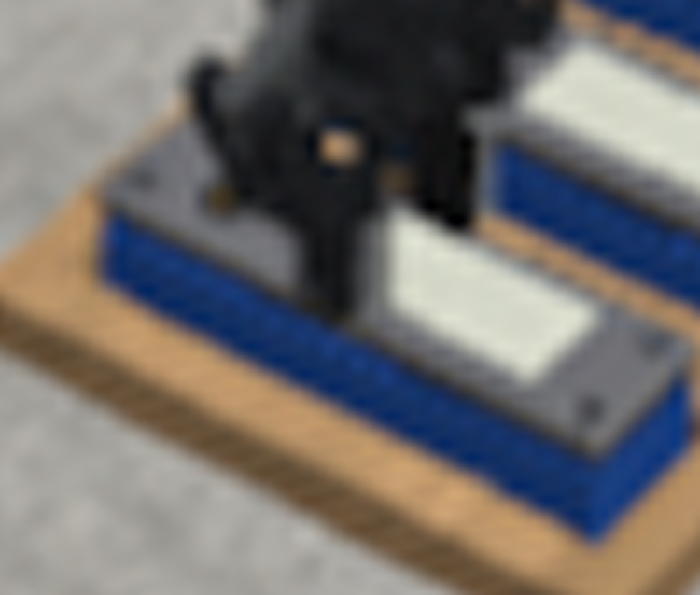

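The fingertips are on the lid (z ≈ 0.047) while the TCP reads 0.024, so the real tips are about 23 mm above the reported TCP. I'll open, then go about 20 mm lower while watching the force.

Call:
apply_moves(travel=[[-0.01,0,-0.08],[-0.01,0,-0.08],[-0.01,0,-0.08],[-0.01,0,-0.08],[-0.01,0,-0.08]], delta_rot=[[0,0,0],[0,0,0],[0,0,0],[0,0,0],[0,0,0]], jaw=[0.41,0.41,0.41,0.41,0.41])

```text
time: 5.75
tool_pos: [0.4721, 0.2023, 0.0329]
eef_rot: [-0.0, 1.0, 0.004, -0.0]
contact_force: [0.4, -0.2, -0.7]
opening: 0.0602
gripper_force: 0.0
```

Call:
apply_moves(travel=[[0,0,0.05],[0,0,0.1],[0,0,0.15],[0,0,0.2],[0,0,0.2]], delta_rot=[[0,0,0],[0,0,0],[0,0,0],[0,0,0],[0,0,0]], jaw=[0.41,0.41,0.41,0.41,0.41])

```text
time: 6.25
tool_pos: [0.4716, 0.2022, 0.0079]
eef_rot: [0.0, 1.0, 0.004, -0.001]
contact_force: [0.1, -0.1, 0.3]
opening: 0.0605
gripper_force: 0.0
```

```bash
python3 -c "
from st import *
a=vision.camera('side');cv2.imwrite('pics/s4.png',cv2.resize(a[195:275,240:320,::-1],(600,600),interpolation=cv2.INTER_CUBIC))
s,_=st([.4722,.2022,.003])"
```

```text
t 6.3 p [0.4719 0.2023 0.0085] toolx [ 1.0e+00  7.9e-03 -9.0e-04] toolz [-9.e-04 -1.e-04 -1.e+00] F [-0.01  0.13 -0.04] T [0.005 0.024 0.002] Ttool [ 0.005 -0.024 -0.002] op 0.0604
travel [0.002 0.001 0.046]
rot [ 0.      0.0003 -0.0003]
```

View pics/s4.png

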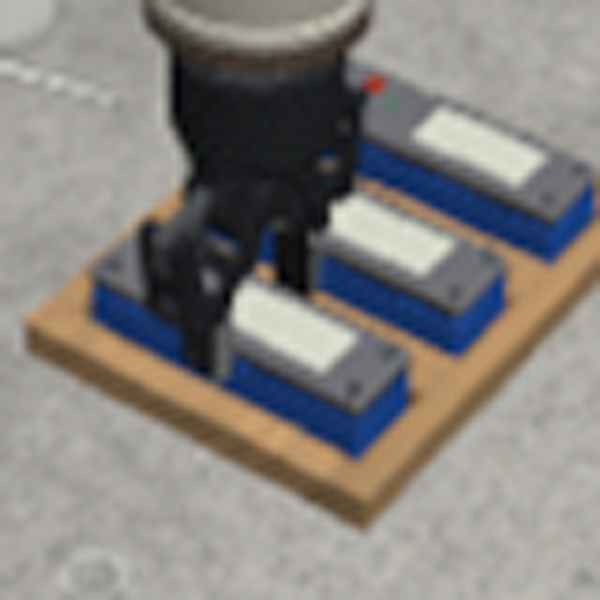

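The fingers now straddle the left box, with the near tip at about px (267,245), still above the tray face. I'll go 5 mm lower, then close.

Call:
apply_moves(travel=[[0,0,0.02],[0,0,0.04],[0,0,0.045],[0,0,0.045],[0,0,0.045]], delta_rot=[[0,0,0],[0,0,0],[0,0,0],[0,0,0],[0,0,0]], jaw=[0.41,0.41,0.2,-0.2,-0.2])

```text
time: 6.8
tool_pos: [0.4723, 0.2024, 0.0038]
eef_rot: [-0.0, 1.0, 0.004, 0.0]
contact_force: [-0.8, 0.1, 2.3]
opening: 0.0427
gripper_force: 61.8
```

Call:
apply_moves(travel=[[0,0,0],[0,0,0],[0,0,0],[0,0,0],[0,0,0]], delta_rot=[[0,0,0],[0,0,0],[0,0,0],[0,0,0],[0,0,0]], jaw=[-0.2,-0.2,-0.2,-0.2,-0.2])

```text
time: 7.3
tool_pos: [0.4723, 0.2024, 0.0038]
eef_rot: [-0.0, 1.0, 0.004, 0.0]
contact_force: [-2.8, -1.4, 5.6]
opening: 0.0427
gripper_force: 61.9
```

```bash
python3 -c "
from st import *
s,_=st([.4722,.2022,.003]); print(s['gripper_force'])"
```

```text
t 7.3 p [0.4723 0.2024 0.0038] toolx [1.e+00 8.e-03 2.e-04] toolz [ 2.e-04  1.e-04 -1.e+00] F [-2.79 -1.38  5.57] T [-0.186  0.254 -0.019] Ttool [-0.184 -0.255  0.019] op 0.0427
travel [-0.001  0.002  0.007]
rot [-0.     -0.0001 -0.0003]
61.871269941329956
```

Call:
apply_moves(travel=[[0,0,-0.1],[0,0,-0.3],[0,0,-0.55],[0,0,-0.8],[0,0,-1]], delta_rot=[[0,0,0],[0,0,0],[0,0,0],[0,0,0],[0,0,0]], jaw=[-0.2,-0.2,-0.2,-0.2,-0.2])

```text
time: 7.8
tool_pos: [0.4722, 0.2025, 0.126]
eef_rot: [-0.0, 1.0, 0.004, 0.001]
contact_force: [0.9, -0.2, -3.2]
opening: 0.043
gripper_force: 61.5
```

Call:
apply_moves(travel=[[0,0,-0.1],[0,0,-0.2],[0,0,-0.2],[0,0,-0.2],[0,0,-0.2]], delta_rot=[[0,0,0],[0,-0.04,0],[0,-0.08,0],[0,-0.12,0],[0,-0.16,0]], jaw=[-0.2,-0.2,-0.2,-0.2,-0.2])

```text
time: 8.3
tool_pos: [0.4724, 0.2023, 0.1479]
eef_rot: [0.001, 0.968, 0.004, -0.251]
contact_force: [0.9, 0.2, -3.0]
opening: 0.0431
gripper_force: 61.6
```

Call:
apply_moves(travel=[[0,0,0],[0,0,0],[0,0,0],[0,0,0],[0,0,0]], delta_rot=[[0,0,0],[0,0,0],[0,0,0],[0,0,0],[0,0,0]], jaw=[-0.2,-0.2,-0.2,-0.2,-0.2])

```text
time: 8.8
tool_pos: [0.4719, 0.2025, 0.1486]
eef_rot: [0.001, 0.969, 0.004, -0.248]
contact_force: [-0.5, 0.6, -2.1]
opening: 0.0429
gripper_force: 62.5
```

```bash
cat >> st.py <<'E'
def avg(n=6):
    T=[];F=[]
    for i in range(n):
        s=bot.state(); T.append(s['torque']); F.append(s['contact_force']); vision.camera('side')
    print('AVG T',np.round(np.mean(T,0),4),'sd',np.round(np.std(T,0),4),'F',np.round(np.mean(F,0),3))
E
python3 -c "
from st import *
st();avg()
a=vision.camera('side');cv2.imwrite('pics/s5.png',cv2.resize(a[165:265,220:345,::-1],(700,560),interpolation=cv2.INTER_CUBIC))"
```

```text
t 8.8 p [0.4719 0.2025 0.1486] toolx [ 0.8774  0.0076 -0.4796] toolz [-0.4796 -0.0036 -0.8775] F [-0.52  0.63 -2.13] T [-0.004 -0.377 -0.016] Ttool [0.001 0.377 0.018] op 0.0429
AVG T [-0.0073 -0.429   0.012 ] sd [0.0272 0.0362 0.0267] F [ 0.003 -0.137 -2.572]
```

View pics/s5.png

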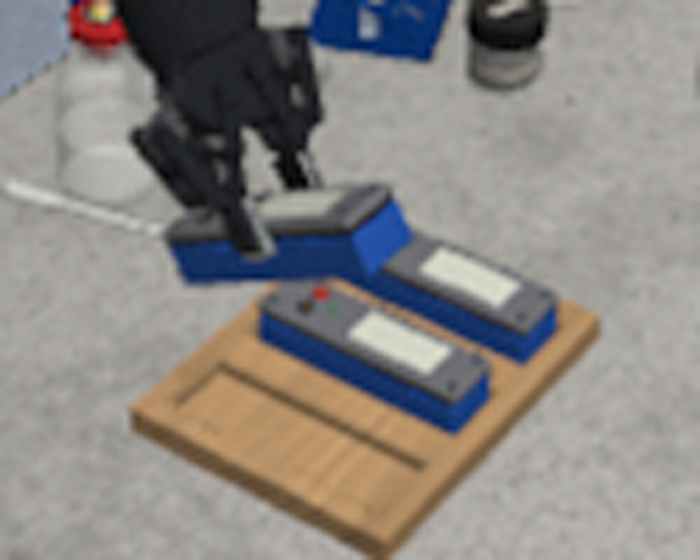

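The left box is held with its far end down (about 29°), clear of the tray. Now the near end goes down.

Call:
apply_moves(travel=[[0,0,0],[0,0,0],[0,0,0],[0,0,0],[0,0,0]], delta_rot=[[0,0.03,0],[0,0.065,0],[0,0.1,0],[0,0.13,0],[0,0.16,0]], jaw=[-0.2,-0.2,-0.2,-0.2,-0.2])

```text
time: 9.65
tool_pos: [0.4722, 0.2024, 0.1481]
eef_rot: [-0.0, 1.0, 0.004, 0.002]
contact_force: [-1.6, -0.1, -2.5]
opening: 0.0424
gripper_force: 62.5
```

Call:
apply_moves(travel=[[0,0,0],[0,0,0],[0,0,0],[0,0,0],[0,0,0]], delta_rot=[[0,0.03,0],[0,0.065,0],[0,0.1,0],[0,0.13,0],[0,0.16,0]], jaw=[-0.2,-0.2,-0.2,-0.2,-0.2])

```text
time: 10.15
tool_pos: [0.4719, 0.2024, 0.148]
eef_rot: [-0.001, 0.968, 0.004, 0.251]
contact_force: [0.6, 0.2, -1.3]
opening: 0.0427
gripper_force: 62.5
```

Call:
apply_moves(travel=[[0,0,0],[0,0,0],[0,0,0],[0,0,0],[0,0,0]], delta_rot=[[0,0,0],[0,0,0],[0,0,0],[0,0,0],[0,0,0]], jaw=[-0.2,-0.2,-0.2,-0.2,-0.2])

```text
time: 10.65
tool_pos: [0.4726, 0.2023, 0.1476]
eef_rot: [-0.001, 0.969, 0.004, 0.248]
contact_force: [0.8, -0.9, -2.8]
opening: 0.0426
gripper_force: 62.5
```

```bash
python3 -c "
from st import *
st();avg(10)"
```

```text
t 10.65 p [0.4726 0.2023 0.1476] toolx [0.8768 0.0064 0.4808] toolz [ 0.4808  0.0035 -0.8768] F [ 0.76 -0.9  -2.78] T [-0.022  0.439  0.047] Ttool [ 0.007 -0.439 -0.05 ] op 0.0426
AVG T [-0.0053  0.4523  0.0031] sd [0.0237 0.0378 0.0345] F [ 0.012  0.018 -2.55 ]
```

Call:
apply_moves(travel=[[0,0,0],[0,0,0],[0,0,0],[0,0,0],[0,0,0]], delta_rot=[[0,-0.03,0],[0,-0.065,0],[0,-0.1,0],[0,-0.13,0],[0,-0.16,0]], jaw=[-0.2,-0.2,-0.2,-0.2,-0.2])

```text
time: 11.65
tool_pos: [0.4725, 0.2024, 0.148]
eef_rot: [-0.0, 1.0, 0.004, -0.002]
contact_force: [-0.1, -0.7, -2.1]
opening: 0.0426
gripper_force: 62.5
```

Call:
apply_moves(travel=[[0,0,0.1],[0,0,0.25],[0,0,0.45],[0,0,0.7],[0,0,0.9]], delta_rot=[[0,0,0],[0,0,0],[0,0,0],[0,0,0],[0,0,0]], jaw=[-0.2,-0.2,-0.2,-0.2,-0.2])

```text
time: 12.15
tool_pos: [0.4712, 0.2023, 0.0375]
eef_rot: [0.0, 1.0, 0.004, 0.001]
contact_force: [-0.1, -0.0, -1.6]
opening: 0.0429
gripper_force: 62.5
```

```bash
python3 -c "
from st import *
vision.camera('top');vision.camera('top');st([.4723,.2024,.0038],.008)
"
```

```text
t 12.25 p [0.4698 0.2019 0.0363] toolx [ 1.      0.0083 -0.003 ] toolz [-0.003  -0.0013 -1.    ] F [-0.29 -0.8  -2.9 ] T [ 0.014  0.029 -0.042] Ttool [ 0.014 -0.029  0.042] op 0.0425
travel [ 0.022 -0.004  0.271]
rot [0.0004 0.001  0.0001]
```

Call:
apply_moves(travel=[[0,0,0],[0,0,0.05],[0,0,0.1],[0,0,0.1],[0,0,0.1]], delta_rot=[[0,0,0],[0,0,0],[0,0,0],[0,0,0],[0,0,0]], jaw=[-0.2,-0.2,-0.2,-0.2,-0.2])

```text
time: 12.75
tool_pos: [0.4723, 0.2024, 0.0278]
eef_rot: [-0.0, 1.0, 0.004, 0.0]
contact_force: [-0.4, -0.2, -2.1]
opening: 0.0425
gripper_force: 62.5
```

```bash
python3 -c "
from st import *
st([.4723,.2024,.0038],.008)
"
```

```text
t 12.75 p [0.4723 0.2024 0.0278] toolx [1.0e+00 7.9e-03 3.0e-04] toolz [ 3.e-04  1.e-04 -1.e+00] F [-0.44 -0.19 -2.12] T [0.031 0.019 0.006] Ttool [ 0.031 -0.019 -0.006] op 0.0425
travel [-0.   0.   0.2]
rot [-0.     -0.0001 -0.    ]
```

Settled exactly over the grasp position. I'll lower it.

Call:
apply_moves(travel=[[0,0,0.05],[0,0,0.1],[0,0,0.14],[0,0,0.17],[0,0,0.19]], delta_rot=[[0,0,0],[0,0,0],[0,0,0],[0,0,0],[0,0,0]], jaw=[-0.2,-0.2,-0.2,-0.2,-0.2])

```text
time: 13.25
tool_pos: [0.472, 0.2023, 0.0043]
eef_rot: [0.0, 1.0, 0.004, -0.0]
contact_force: [0.9, 0.2, -1.7]
opening: 0.0427
gripper_force: 62.5
```

Call:
apply_moves(travel=[[0,0,0.01],[0,0,0.01],[0,0,0.01],[0,0,0.01],[0,0,0.01]], delta_rot=[[0,0,0],[0,0,0],[0,0,0],[0,0,0],[0,0,0]], jaw=[-0.2,-0.2,0.1,0.41,0.41])

```text
time: 13.75
tool_pos: [0.4723, 0.2024, 0.0037]
eef_rot: [-0.0, 1.0, 0.004, 0.0]
contact_force: [0.3, 0.3, 0.5]
opening: 0.0601
gripper_force: 0.0
```

Call:
apply_moves(travel=[[0,0,0],[0,0,0],[0,0,0],[0,0,-0.2],[0,0,-0.5]], delta_rot=[[0,0,0],[0,0,0],[0,0,0],[0,0,0],[0,0,0]], jaw=[0.41,0.41,0.41,0.41,0.41])

```text
time: 14.25
tool_pos: [0.471, 0.202, 0.0627]
eef_rot: [0.0, 1.0, 0.004, -0.002]
contact_force: [0.8, 0.7, 0.6]
opening: 0.0602
gripper_force: 0.0
```

```bash
python3 -c "
from st import *
st([.4728,.1228,.06],.008)
a=vision.camera('side');cv2.imwrite('pics/s6.png',cv2.resize(a[165:265,220:345,::-1],(600,480),interpolation=cv2.INTER_CUBIC))
st([.4728,.1228,.06],.008)
"
```

```text
t 14.25 p [0.471  0.202  0.0627] toolx [ 1.      0.0079 -0.0037] toolz [-3.7e-03 -8.0e-04 -1.0e+00] F [0.81 0.74 0.64] T [-0.048 -0.025  0.01 ] Ttool [-0.049  0.025 -0.01 ] op 0.0602
travel [0.01  0.66  0.023]
rot [ 0.0003  0.0012 -0.    ]
t 14.3 p [0.4739 0.2029 0.0697] toolx [1.     0.0081 0.0047] toolz [ 0.0047  0.0013 -1.    ] F [ 2.46  1.27 10.07] T [ 0.023 -0.125 -0.056] Ttool [0.022 0.125 0.056] op 0.0602
travel [-0.015  0.667  0.08 ]
rot [-0.0004 -0.0015  0.    ]
```

View pics/s6.png

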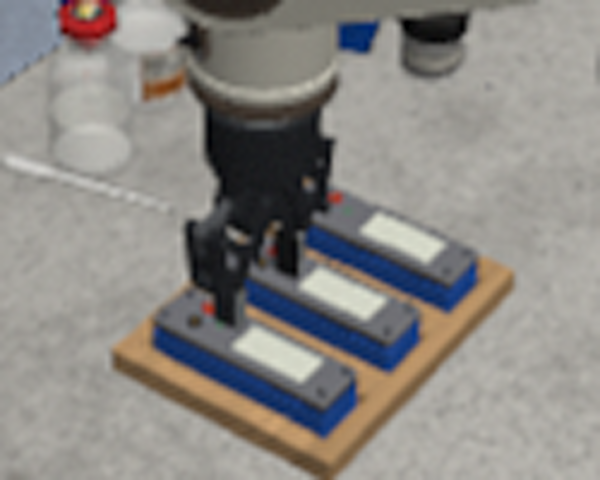

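The left box is seated in its recess. Next is the middle box.

Call:
apply_moves(travel=[[0,0.15,0],[0,0.33,0],[0.006,0.5,0],[0.006,0.663,0],[0.006,0.663,0]], delta_rot=[[0,0,0],[0,0,0],[0,0,0],[0,0,0],[0,0,0]], jaw=[0.41,0.41,0.41,0.41,0.41])

```text
time: 14.8
tool_pos: [0.4736, 0.1212, 0.0636]
eef_rot: [0.0, 1.0, 0.003, 0.0]
contact_force: [0.5, 0.8, -0.7]
opening: 0.0601
gripper_force: 0.0
```

Call:
apply_moves(travel=[[0,0,0.12],[0,0,0.25],[0,0,0.36],[0,0,0.45],[0,0,0.5]], delta_rot=[[0,0,0],[0,0,0],[0,0,0],[0,0,0],[0,0,0]], jaw=[0.41,0.41,0.41,0.41,0.41])

```text
time: 15.3
tool_pos: [0.4732, 0.123, 0.0026]
eef_rot: [-0.0, 1.0, 0.004, -0.001]
contact_force: [-0.1, -1.2, -0.7]
opening: 0.0601
gripper_force: 0.0
```

Call:
apply_moves(travel=[[0,0,0],[0,0,0],[0,0,0],[0,0,0],[0,0,0]], delta_rot=[[0,0,0],[0,0,0],[0,0,0],[0,0,0],[0,0,0]], jaw=[0.3,0.1,-0.2,-0.2,-0.2])

```text
time: 15.8
tool_pos: [0.474, 0.1229, 0.0044]
eef_rot: [-0.0, 1.0, 0.004, 0.001]
contact_force: [-1.6, -0.1, 6.0]
opening: 0.0427
gripper_force: 62.1
```

```bash
python3 -c "
from st import *
st([.473,.1228,.0038],.008)
"
```

```text
t 15.8 p [0.474  0.1229 0.0044] toolx [1.     0.0079 0.0012] toolz [ 1.2e-03  2.0e-04 -1.0e+00] F [-1.58 -0.11  5.97] T [-0.044  0.368 -0.031] Ttool [-0.041 -0.369  0.031] op 0.0427
travel [-0.008  0.001  0.005]
rot [-0.0001 -0.0004 -0.    ]
```

Call:
apply_moves(travel=[[0,0,-0.1],[0,0,-0.3],[0,0,-0.55],[0,0,-0.8],[0,0,-1]], delta_rot=[[0,0,0],[0,0,0],[0,0,0],[0,0,0],[0,0,0]], jaw=[-0.2,-0.2,-0.2,-0.2,-0.2])

```text
time: 16.3
tool_pos: [0.4737, 0.1229, 0.1263]
eef_rot: [-0.0, 1.0, 0.004, 0.001]
contact_force: [0.1, -0.2, -3.0]
opening: 0.0428
gripper_force: 61.6
```

Call:
apply_moves(travel=[[0,0,-0.1],[0,0,-0.2],[0,0,-0.2],[0,0,-0.2],[0,0,-0.2]], delta_rot=[[0,0,0],[0,-0.04,0],[0,-0.08,0],[0,-0.12,0],[0,-0.16,0]], jaw=[-0.2,-0.2,-0.2,-0.2,-0.2])

```text
time: 16.8
tool_pos: [0.4738, 0.1228, 0.1481]
eef_rot: [0.001, 0.968, 0.004, -0.251]
contact_force: [-0.4, -0.4, -3.2]
opening: 0.0421
gripper_force: 61.6
```

Call:
apply_moves(travel=[[0,0,0],[0,0,0],[0,0,0],[0,0,0],[0,0,0]], delta_rot=[[0,0,0],[0,0,0],[0,0,0],[0,0,0],[0,0,0]], jaw=[-0.2,-0.2,-0.2,-0.2,-0.2])

```text
time: 17.3
tool_pos: [0.4733, 0.1229, 0.1486]
eef_rot: [0.001, 0.969, 0.004, -0.247]
contact_force: [-0.2, 0.2, -2.2]
opening: 0.0426
gripper_force: 62.5
```

```bash
python3 -c "
from st import *
st();avg(10)"
```

```text
t 17.3 p [0.4733 0.1229 0.1486] toolx [ 0.8775  0.0072 -0.4795] toolz [-0.4795 -0.0037 -0.8775] F [-0.19  0.21 -2.19] T [-0.011 -0.431 -0.042] Ttool [0.008 0.43  0.044] op 0.0426
AVG T [-0.     -0.4575 -0.006 ] sd [0.027  0.0264 0.03  ] F [-0.253 -0.02  -2.619]
```

Call:
apply_moves(travel=[[0,0,0],[0,0,0],[0,0,0],[0,0,0],[0,0,0]], delta_rot=[[0,0.03,0],[0,0.065,0],[0,0.1,0],[0,0.13,0],[0,0.16,0]], jaw=[-0.2,-0.2,-0.2,-0.2,-0.2])

```text
time: 18.3
tool_pos: [0.4735, 0.1228, 0.148]
eef_rot: [-0.0, 1.0, 0.004, 0.002]
contact_force: [-0.2, 0.1, -2.9]
opening: 0.0427
gripper_force: 62.5
```

Call:
apply_moves(travel=[[0,0,0],[0,0,0],[0,0,0],[0,0,0],[0,0,0]], delta_rot=[[0,0.03,0],[0,0.065,0],[0,0.1,0],[0,0.13,0],[0,0.16,0]], jaw=[-0.2,-0.2,-0.2,-0.2,-0.2])

```text
time: 18.8
tool_pos: [0.4732, 0.1229, 0.1479]
eef_rot: [-0.001, 0.968, 0.004, 0.251]
contact_force: [0.6, -0.7, -3.0]
opening: 0.0429
gripper_force: 62.6
```

Call:
apply_moves(travel=[[0,0,0],[0,0,0],[0,0,0],[0,0,0],[0,0,0]], delta_rot=[[0,0,0],[0,0,0],[0,0,0],[0,0,0],[0,0,0]], jaw=[-0.2,-0.2,-0.2,-0.2,-0.2])

```text
time: 19.3
tool_pos: [0.4739, 0.1227, 0.1476]
eef_rot: [-0.001, 0.969, 0.004, 0.248]
contact_force: [0.9, 0.1, -3.0]
opening: 0.0426
gripper_force: 62.6
```

```bash
python3 -c "
from st import *
st();avg(10)"
```

```text
t 19.3 p [0.4739 0.1227 0.1476] toolx [0.8769 0.0067 0.4807] toolz [ 0.4807  0.0037 -0.8769] F [ 0.87  0.06 -2.98] T [-0.037  0.457  0.049] Ttool [-0.006 -0.458 -0.059] op 0.0426
AVG T [-0.0113  0.4501  0.0075] sd [0.0232 0.0188 0.0245] F [-0.05   0.084 -2.335]
```

Call:
apply_moves(travel=[[0,0,0],[0,0,0],[0,0,0],[0,0,0],[0,0,0]], delta_rot=[[0,-0.03,0],[0,-0.065,0],[0,-0.1,0],[0,-0.13,0],[0,-0.16,0]], jaw=[-0.2,-0.2,-0.2,-0.2,-0.2])

```text
time: 20.3
tool_pos: [0.4739, 0.1228, 0.148]
eef_rot: [-0.0, 1.0, 0.004, -0.001]
contact_force: [-0.8, -0.9, -2.3]
opening: 0.0427
gripper_force: 62.5
```

Call:
apply_moves(travel=[[0,0,0.1],[0,0,0.25],[0,0,0.45],[0,0,0.7],[0,0,0.9]], delta_rot=[[0,0,0],[0,0,0],[0,0,0],[0,0,0],[0,0,0]], jaw=[-0.2,-0.2,-0.2,-0.2,-0.2])

```text
time: 20.8
tool_pos: [0.4726, 0.1228, 0.0375]
eef_rot: [0.0, 1.0, 0.004, 0.001]
contact_force: [-0.3, -0.5, -2.4]
opening: 0.0426
gripper_force: 62.6
```

Call:
apply_moves(travel=[[0,0,0],[0,0,0.05],[0,0,0.1],[0,0,0.1],[0,0,0.1]], delta_rot=[[0,0,0],[0,0,0],[0,0,0],[0,0,0],[0,0,0]], jaw=[-0.2,-0.2,-0.2,-0.2,-0.2])

```text
time: 21.3
tool_pos: [0.4739, 0.1229, 0.0282]
eef_rot: [-0.0, 1.0, 0.004, 0.001]
contact_force: [0.1, 0.9, -2.9]
opening: 0.0428
gripper_force: 62.6
```

```bash
python3 -c "
from st import *
st([.4738,.1229,.0040],.008)
"
```

```text
t 21.3 p [0.4739 0.1229 0.0282] toolx [1.     0.008  0.0011] toolz [ 1.1e-03  2.0e-04 -1.0e+00] F [ 0.14  0.88 -2.86] T [ 0.015  0.021 -0.042] Ttool [ 0.015 -0.02   0.042] op 0.0428
travel [-0.001 -0.     0.201]
rot [-0.     -0.0003 -0.    ]
```

Call:
apply_moves(travel=[[0,0,0.05],[0,0,0.1],[0,0,0.14],[0,0,0.17],[0,0,0.19]], delta_rot=[[0,0,0],[0,0,0],[0,0,0],[0,0,0],[0,0,0]], jaw=[-0.2,-0.2,-0.2,-0.2,-0.2])

```text
time: 21.8
tool_pos: [0.4734, 0.1228, 0.0044]
eef_rot: [-0.0, 1.0, 0.004, -0.0]
contact_force: [-5.9, -0.9, 37.7]
opening: 0.0428
gripper_force: 67.6
```

Call:
apply_moves(travel=[[0,0,0.01],[0,0,0.01],[0,0,0.01],[0,0,0.01],[0,0,0.01]], delta_rot=[[0,0,0],[0,0,0],[0,0,0],[0,0,0],[0,0,0]], jaw=[-0.2,-0.2,0.1,0.41,0.41])

```text
time: 22.3
tool_pos: [0.4737, 0.1228, 0.0037]
eef_rot: [-0.0, 1.0, 0.004, 0.0]
contact_force: [0.4, 0.4, -0.3]
opening: 0.0605
gripper_force: 0.0
```

Call:
apply_moves(travel=[[0,0,0],[0,0,-0.1],[0,0,-0.25],[0,0,-0.4],[0,0,-0.5]], delta_rot=[[0,0,0],[0,0,0],[0,0,0],[0,0,0],[0,0,0]], jaw=[0.41,0.41,0.41,0.41,0.41])

```text
time: 22.8
tool_pos: [0.4741, 0.1229, 0.0656]
eef_rot: [-0.0, 1.0, 0.004, 0.001]
contact_force: [-0.5, 0.0, 0.3]
opening: 0.0603
gripper_force: 0.0
```

Call:
apply_moves(travel=[[0,0.15,0],[0,0.33,0],[0,0.5,0],[0,0.664,0],[0,0.664,0]], delta_rot=[[0,0,0],[0,0,0],[0,0,0],[0,0,0],[0,0,0]], jaw=[0.41,0.41,0.41,0.41,0.41])

```text
time: 23.3
tool_pos: [0.4743, 0.0415, 0.0641]
eef_rot: [0.0, 1.0, 0.003, 0.0]
contact_force: [-0.5, 0.4, -0.5]
opening: 0.0603
gripper_force: 0.0
```

Run:
```python
from st import *
np.set_printoptions(precision=4,suppress=True)
a=vision.camera('side'); f=4; x0,y0,x1,y1=235,190,345,270
cv2.imwrite('pics/raw7.png',a[:,:,::-1])
big=cv2.resize(a[y0:y1,x0:x1,::-1],None,fx=f,fy=f,interpolation=cv2.INTER_CUBIC)
h=cv2.cvtColor(big,cv2.COLOR_BGR2HSV).astype(int)
for c,s,m in blobs((h[...,1]<40)&(h[...,2]>165),800): 
    p=(c+.5)/f-.5+[x0,y0]; print(p,s[4],onz('side',[p],.0465))
st([.4740,.0430,.004],.008)
```

```text
[240.0408 194.8008] 1825 [[0.7084 0.0945 0.0465]]
[260.471  209.1497] 12436 [[0.5935 0.1153 0.0465]]
[312.5392 240.4173] 48626 [[0.3545 0.1396 0.0465]]
[245.1813 204.5983] 862 [[0.6546 0.1288 0.0465]]
[303.4384 213.984 ] 1399 [[0.4542 0.0426 0.0465]]
[290.9771 225.8248] 1543 [[0.4531 0.123  0.0465]]
[277.4006 238.2848] 1691 [[0.4533 0.2027 0.0465]]
t 23.35 p [0.4743 0.0425 0.064 ] toolx [1.     0.0062 0.0003] toolz [ 0.0003  0.0001 -1.    ] F [-0.85 -0.74 -0.23] T [-0.023 -0.059 -0.01 ] Ttool [-0.024  0.059  0.01 ] op 0.0604
travel [-0.002 -0.004  0.5  ]
rot [-0.     -0.0001 -0.0006]
```

Call:
apply_moves(travel=[[0,-0.003,0.12],[0,-0.003,0.25],[0,-0.003,0.36],[0,-0.003,0.45],[0,-0.003,0.5]], delta_rot=[[0,0,0],[0,0,0],[0,0,0],[0,0,0],[0,0,0]], jaw=[0.41,0.41,0.41,0.41,0.41])

```text
time: 23.85
tool_pos: [0.4739, 0.0438, 0.0027]
eef_rot: [-0.0, 1.0, 0.004, -0.0]
contact_force: [0.0, 0.5, 0.2]
opening: 0.0601
gripper_force: 0.0
```

Call:
apply_moves(travel=[[0,0,0],[0,0,0],[0,0,0],[0,0,0],[0,0,0]], delta_rot=[[0,0,0],[0,0,0],[0,0,0],[0,0,0],[0,0,0]], jaw=[0.3,0.1,-0.2,-0.2,-0.2])

```text
time: 24.35
tool_pos: [0.4746, 0.0435, 0.0044]
eef_rot: [0.0, 1.0, 0.004, 0.001]
contact_force: [-2.7, 0.2, 5.7]
opening: 0.0428
gripper_force: 62.2
```

```bash
python3 -c "
from st import *
st([.474,.043,.0038],.008)
"
```

```text
t 24.35 p [0.4746 0.0435 0.0044] toolx [1.     0.0079 0.0012] toolz [ 0.0012 -0.     -1.    ] F [-2.75  0.23  5.75] T [-0.084  0.313  0.041] Ttool [-0.081 -0.314 -0.041] op 0.0428
travel [-0.005  0.004  0.005]
rot [ 0.     -0.0004 -0.    ]
```

Call:
apply_moves(travel=[[0,0,-0.1],[0,0,-0.3],[0,0,-0.55],[0,0,-0.8],[0,0,-1]], delta_rot=[[0,0,0],[0,0,0],[0,0,0],[0,0,0],[0,0,0]], jaw=[-0.2,-0.2,-0.2,-0.2,-0.2])

```text
time: 24.85
tool_pos: [0.4743, 0.0435, 0.1264]
eef_rot: [-0.0, 1.0, 0.004, 0.001]
contact_force: [0.1, -0.2, -2.4]
opening: 0.0424
gripper_force: 61.4
```

Call:
apply_moves(travel=[[0,0,-0.1],[0,0,-0.2],[0,0,-0.2],[0,0,-0.2],[0,0,-0.2]], delta_rot=[[0,0,0],[0,-0.04,0],[0,-0.08,0],[0,-0.12,0],[0,-0.16,0]], jaw=[-0.2,-0.2,-0.2,-0.2,-0.2])

```text
time: 25.35
tool_pos: [0.4745, 0.0435, 0.1481]
eef_rot: [0.001, 0.968, 0.004, -0.251]
contact_force: [-0.4, 0.7, -3.3]
opening: 0.0425
gripper_force: 61.5
```

Call:
apply_moves(travel=[[0,0,0],[0,0,0],[0,0,0],[0,0,0],[0,0,0]], delta_rot=[[0,0,0],[0,0,0],[0,0,0],[0,0,0],[0,0,0]], jaw=[-0.2,-0.2,-0.2,-0.2,-0.2])

```text
time: 25.85
tool_pos: [0.474, 0.0435, 0.1486]
eef_rot: [0.001, 0.969, 0.004, -0.247]
contact_force: [-0.9, 0.0, -2.2]
opening: 0.0429
gripper_force: 62.2
```

```bash
python3 -c "
from st import *
st();avg(10)"
```

```text
t 25.85 p [0.474  0.0435 0.1486] toolx [ 0.8775  0.0069 -0.4795] toolz [-0.4795 -0.0039 -0.8775] F [-0.89  0.04 -2.15] T [ 0.024 -0.397 -0.027] Ttool [0.031 0.397 0.014] op 0.0429
AVG T [ 0.0144 -0.4043 -0.004 ] sd [0.0279 0.0199 0.0211] F [-0.221 -0.122 -2.474]
```

Call:
apply_moves(travel=[[0,0,0],[0,0,0],[0,0,0],[0,0,0],[0,0,0]], delta_rot=[[0,0.03,0],[0,0.065,0],[0,0.1,0],[0,0.13,0],[0,0.16,0]], jaw=[-0.2,-0.2,-0.2,-0.2,-0.2])

```text
time: 26.85
tool_pos: [0.4742, 0.0435, 0.148]
eef_rot: [-0.0, 1.0, 0.004, 0.002]
contact_force: [-0.5, 0.1, -3.5]
opening: 0.0428
gripper_force: 62.1
```

Call:
apply_moves(travel=[[0,0,0],[0,0,0],[0,0,0],[0,0,0],[0,0,0]], delta_rot=[[0,0.03,0],[0,0.065,0],[0,0.1,0],[0,0.13,0],[0,0.16,0]], jaw=[-0.2,-0.2,-0.2,-0.2,-0.2])

```text
time: 27.35
tool_pos: [0.4739, 0.0435, 0.1479]
eef_rot: [-0.001, 0.968, 0.004, 0.251]
contact_force: [0.4, -0.6, -2.4]
opening: 0.0427
gripper_force: 62.2
```

Call:
apply_moves(travel=[[0,0,0],[0,0,0],[0,0,0],[0,0,0],[0,0,0]], delta_rot=[[0,0,0],[0,0,0],[0,0,0],[0,0,0],[0,0,0]], jaw=[-0.2,-0.2,-0.2,-0.2,-0.2])

```text
time: 27.85
tool_pos: [0.4745, 0.0435, 0.1475]
eef_rot: [-0.001, 0.969, 0.004, 0.248]
contact_force: [0.4, 0.1, -2.6]
opening: 0.0428
gripper_force: 62.2
```

```bash
python3 -c "
from st import *
st();avg(10)"
```

```text
t 27.85 p [0.4745 0.0435 0.1475] toolx [0.8769 0.007  0.4807] toolz [ 0.4807  0.004  -0.8769] F [ 0.42  0.1  -2.61] T [ 0.029  0.375 -0.01 ] Ttool [ 0.023 -0.375  0.025] op 0.0428
AVG T [-0.003   0.4117 -0.0017] sd [0.0212 0.0325 0.0222] F [ 0.133  0.046 -2.742]
```

Call:
apply_moves(travel=[[0,0,0],[0,0,0],[0,0,0],[0,0,0],[0,0,0]], delta_rot=[[0,-0.03,0],[0,-0.065,0],[0,-0.1,0],[0,-0.13,0],[0,-0.16,0]], jaw=[-0.2,-0.2,-0.2,-0.2,-0.2])

```text
time: 28.85
tool_pos: [0.4746, 0.0435, 0.148]
eef_rot: [0.0, 1.0, 0.004, -0.002]
contact_force: [-0.6, 0.2, -2.2]
opening: 0.0424
gripper_force: 62.1
```

```bash
python3 -c "
from st import *
st();avg(6)"
```

```text
t 28.85 p [0.4746 0.0435 0.148 ] toolx [ 1.      0.0079 -0.0031] toolz [-3.1e-03 -1.0e-04 -1.0e+00] F [-0.64  0.24 -2.25] T [ 0.009 -0.01  -0.031] Ttool [0.009 0.01  0.031] op 0.0424
AVG T [ 0.0072  0.0096 -0.019 ] sd [0.0301 0.093  0.0164] F [-1.284 -0.177 -3.446]
```

The left and middle readings are close; the right has the smallest moment swing, which matches a cell running to the low end, but weight noise makes the comparison weak. A better test is hysteresis: at level, a loose cell stays at the end it last slid to, so the level moment differs by about 0.07 N m, whatever the box weighs.

```bash
python3 -c "
from st import *
st();avg(16)"
```

```text
t 29.15 p [0.4738 0.0436 0.1476] toolx [1.     0.008  0.0018] toolz [ 1.8e-03  1.0e-04 -1.0e+00] F [-0.23 -0.03 -1.83] T [ 0.03  -0.055  0.049] Ttool [ 0.029  0.055 -0.049] op 0.0426
AVG T [ 0.0096 -0.0229  0.0021] sd [0.0282 0.0353 0.0299] F [ 0.122 -0.267 -2.385]
```

Call:
apply_moves(travel=[[0,0,0],[0,0,0],[0,0,0],[0,0,0],[0,0,0]], delta_rot=[[0,-0.03,0],[0,-0.065,0],[0,-0.1,0],[0,-0.13,0],[0,-0.16,0]], jaw=[-0.2,-0.2,-0.2,-0.2,-0.2])

```text
time: 30.45
tool_pos: [0.4746, 0.0435, 0.1476]
eef_rot: [0.001, 0.968, 0.004, -0.25]
contact_force: [-0.2, -0.3, -3.2]
opening: 0.0429
gripper_force: 62.2
```

Call:
apply_moves(travel=[[0,0,0],[0,0,0],[0,0,0],[0,0,0],[0,0,0]], delta_rot=[[0,0,0],[0,0,0],[0,0,0],[0,0,0],[0,0.02,0]], jaw=[-0.2,-0.2,-0.2,-0.2,-0.2])

```text
time: 30.95
tool_pos: [0.4742, 0.0435, 0.1473]
eef_rot: [0.001, 0.976, 0.004, -0.218]
contact_force: [0.7, 0.5, -3.0]
opening: 0.0429
gripper_force: 62.2
```

Call:
apply_moves(travel=[[0,0,0],[0,0,0],[0,0,0],[0,0,0],[0,0,0]], delta_rot=[[0,0.04,0],[0,0.08,0],[0,0.12,0],[0,0.14,0],[0,0.14,0]], jaw=[-0.2,-0.2,-0.2,-0.2,-0.2])

```text
time: 31.45
tool_pos: [0.473, 0.0436, 0.1491]
eef_rot: [0.0, 1.0, 0.004, 0.002]
contact_force: [0.6, 0.4, -1.6]
opening: 0.0428
gripper_force: 62.2
```

Call:
apply_moves(travel=[[0,0,0],[0,0,0],[0,0,0],[0,0,0],[0,0,0]], delta_rot=[[0,0,0],[0,0,0],[0,0,0],[0,0,0],[0,0,0]], jaw=[-0.2,-0.2,-0.2,-0.2,-0.2])

```text
time: 31.95
tool_pos: [0.4743, 0.0435, 0.1473]
eef_rot: [-0.0, 1.0, 0.004, -0.001]
contact_force: [-0.2, -0.8, -2.8]
opening: 0.0425
gripper_force: 62.2
```

```bash
python3 -c "
from st import *
st();avg(16)"
```

```text
t 31.95 p [0.4743 0.0435 0.1473] toolx [ 1.      0.0079 -0.0011] toolz [-1.1e-03  2.0e-04 -1.0e+00] F [-0.24 -0.81 -2.79] T [0.017 0.041 0.022] Ttool [ 0.017 -0.041 -0.022] op 0.0425
AVG T [-0.003   0.0345  0.0083] sd [0.033  0.04   0.0285] F [-0.117 -0.125 -2.361]
```

The level moment flips from −0.023 to +0.035 N m, as a cell moving from the near end to the far end would give, so the right box is the rattler. I'll raise it to about 21 cm and carry it out beyond the tray, above the 150 mm glassware.

Call:
apply_moves(travel=[[0,0,-0.1],[0,0,-0.22],[0,0,-0.35],[0,0,-0.46],[0,0,-0.52]], delta_rot=[[0,0,0],[0,0,0],[0,0,0],[0,0,0],[0,0,0]], jaw=[-0.2,-0.2,-0.2,-0.2,-0.2])

```text
time: 33.25
tool_pos: [0.4746, 0.0435, 0.212]
eef_rot: [0.0, 1.0, 0.004, 0.001]
contact_force: [-0.6, -0.2, -2.5]
opening: 0.0426
gripper_force: 62.3
```

Call:
apply_moves(travel=[[0.1,0,0],[0.25,0,0],[0.42,0,0],[0.6,0,0],[0.8,0,0]], delta_rot=[[0,0,0],[0,0,0],[0,0,0],[0,0,0],[0,0,0]], jaw=[-0.2,-0.2,-0.2,-0.2,-0.2])

```text
time: 33.75
tool_pos: [0.5714, 0.0443, 0.2092]
eef_rot: [-0.0, 1.0, 0.004, -0.0]
contact_force: [-0.9, 0.4, -2.9]
opening: 0.0428
gripper_force: 62.2
```

Call:
apply_moves(travel=[[0.2,0,0],[0.4,0,0],[0.6,0,0],[0.72,0,0],[0.8,0,0]], delta_rot=[[0,0,0],[0,0,0],[0,0,0],[0,0,0],[0,0,0]], jaw=[-0.2,-0.2,-0.2,-0.2,-0.2])

```text
time: 34.25
tool_pos: [0.6674, 0.045, 0.2084]
eef_rot: [-0.0, 1.0, 0.004, -0.001]
contact_force: [-0.2, 1.0, -2.6]
opening: 0.0424
gripper_force: 62.2
```

Call:
apply_moves(travel=[[0,0,0],[0,0,0],[0,0,0],[0,0,0],[0,0,0]], delta_rot=[[0,0,0],[0,0,0],[0,0,0],[0,0,0],[0,0,0]], jaw=[-0.2,-0.2,-0.2,-0.2,-0.2])

```text
time: 34.75
tool_pos: [0.6659, 0.045, 0.2104]
eef_rot: [-0.0, 1.0, 0.004, 0.0]
contact_force: [0.3, -0.5, -2.1]
opening: 0.0425
gripper_force: 62.2
```

Call:
apply_moves(travel=[[0,0,0],[0,0,0],[0,0,0],[0,0,0],[0,0,0]], delta_rot=[[0,0,0],[0,0,0],[0,0,0],[0,0,0],[0,0,0]], jaw=[-0.2,-0.2,-0.2,-0.2,-0.2])

```text
time: 35.25
tool_pos: [0.6662, 0.045, 0.21]
eef_rot: [-0.0, 1.0, 0.004, -0.0]
contact_force: [-0.7, -0.6, -2.7]
opening: 0.0424
gripper_force: 62.2
```

```bash
python3 -c "
from st import *
s,_=st();print(s['gripper_force'])
a=vision.camera('side');b=vision.camera('top')
A=cv2.resize(a[120:290,170:385,::-1],(560,443),interpolation=cv2.INTER_CUBIC);B=cv2.resize(b[120:290,215:305,::-1],(234,443),interpolation=cv2.INTER_CUBIC);cv2.imwrite('pics/s9.png',np.hstack([A,B]))
cv2.imwrite('pics/raw9s.png',a[:,:,::-1]);cv2.imwrite('pics/raw9t.png',b[:,:,::-1])"
```

```text
t 35.25 p [0.6662 0.045  0.21  ] toolx [ 1.     0.008 -0.   ] toolz [-0.e+00  1.e-04 -1.e+00] F [-0.68 -0.64 -2.69] T [0.049 0.063 0.016] Ttool [ 0.049 -0.063 -0.016] op 0.0424
62.24984049797058
```

View pics/s9.png

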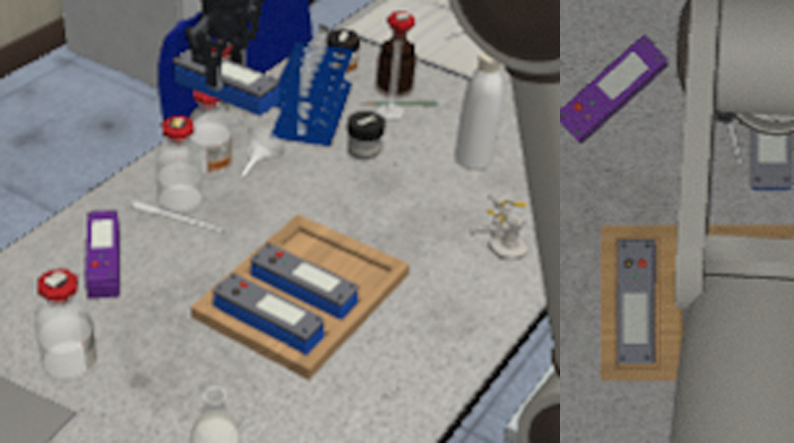

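The final view shows the right box held level at about (225,80) in the crop, beyond the tray. The left and middle boxes are seated and the glassware, jar and bottles have not moved. I'm handing in.

```bash
python3 -c "
from st import *
avg(6); print(bot.finish_job())"
```

```text
AVG T [-0.0191  0.0351 -0.0166] sd [0.0322 0.0218 0.0309] F [ 0.131 -0.071 -2.345]
the job is handed in; nothing more can be done
None
```

I handed in the job with the right box, which I judged to be the rattling one, held level about 21 cm up and beyond the tray's far edge; the left and middle boxes are back in their recesses and nothing around was disturbed.

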